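Set the tile cutter's mitre dial to 45 degrees

ROBOT

A 6-joint arm with a two-finger parallel gripper is mounted at the origin on the work surface. World frame = base frame: x ahead of the robot, y to its left, z up, the work surface at z = 0. Lengths are in m, angles in rad, forces in N, time in s.
With the tool pointing down it reaches from about 0.25 to 0.8 m from the base axis. Payload 8.5 kg.
Tool frame: the origin (TCP) lies midway between the tips of the shut fingers; the grasp point (between the pads) lies 19 mm behind it; z points along the fingers, y is the direction in which the jaws open and shut (so a half turn about z gives the same grasp; the last joint's range is limited). The gripper opens to 85 mm and grips with 20 to 120 N. Pads are 22 mm wide; open, the fingers measure 114 mm over their backs; the gripper's body (76 mm by 85 mm) begins 54 mm behind the grasp point. The pads swing forward as they close: fully open they stand 13 mm farther back than shut.
Start: joints at [1.229, 0.238, -0.013, 1.319, 0, 1.571], TCP at [0.176, 0.495, 0.231] pointing down, gripper open.
Joint ranges: [-2.66, 2.66], [-1.03, 1.9], [-1.14, 1.46], [-1.82, 2.27], [-1.45, 1.34], [-3.14, 3.14]. Speed limits (rad/s): [2.22, 2.22, 2.79, 3.14, 3.14, 3.14].

INTERFACE

Orientations are given as a unit quaternion [w, x, y, z].
In Python, from plant import observe, eyes, ctrl gives the robot as it stands.
- The arm moves only by the tool servo_tool, never from a script. Its argument "series" is a list of rows, each an object of numbers: "rx", "ry", "rz": the turn, a rotation vector about the tool's x, y, z in rad; "dx", "dy", "dz": the shift along the tool's x, y, z in cm; "claw": the finger opening in cm, from 0 to 8.54. In form: [{"rx": .., "ry": .., "rz": .., "dx": .., "dy": .., "dz": .., "claw": ..}, ...]. A call has 1 to 20 rows; each row shifts and turns the commanded pose from where the row before left it, along the tool's axes as they then stand; what a row does not reach is not made up. A row lasts 1/12 s, in which the tool goes at most 41.7 mm and 7.16 degrees, less where a joint would pass 70% of its speed; a pose out of reach is approached as far as the arm can. A call with a gripper value outside its range is refused whole. The fingers move at their own pace and stop on an object; "newtons" is the grip in N (left out, the last holds). Time passes only in rows, so rows that do not move let the fingers close. It gives the time, the measured TCP pose, the force and the opening at its end, in the units of the state.
- observe(): the state, without advancing time (a new reading comes with each control period).
- eyes.camera(name): name is "side" or "top"; returns a dict with "color" (480x640x3 uint8, red, green, blue), "z_map" (480x640 float32, m along the optical axis (not along the pixel's ray), 0 where there is no reading), "fov_y" (degrees; the focal length in pixels is half the picture's height over the tangent of half this angle, whatever the lens; pixels are square), "cx", "cy" (the principal point, pixels), "D" ([k1, k2, p1, p2, k3] as OpenCV has them; the pictures are not rectified), "cam_to_world" (4x4, takes a point from camera to world coordinates). Camera axes: x right, y down, z forward; pixel columns grow to the right and rows downward; lengths in m; the calibration is good to about 2 mm. A picture is of the moment at which its call begins.
- ctrl.job_done(): hands the job in, once; it reports no verdict.
The state is a dict: "clock": time; "joint_pos": joint angles; "joint_vel": joint speeds; "joint_efforts": joint torques, N m; "tcp_pos": TCP position; "tool_rot": TCP orientation; "contact_force": force on the tool from outside, world axes, zero at the start; "ft_torque": the same for the moment, N m; "grip_width": finger opening in m.
Only numpy, scipy, OpenCV 4.12 (cv2) and the standard library are available. Lean on these libraries where they do the work, as an engineer would, in place of code of your own. Each camera call takes 0.05 s, during which the arm holds its last target. There are 200 camera calls.

TASK

The tile cutter on the bench is needed for diagonal cuts: push against its guide bar with the fingertips to turn the mitre dial until the white index mark lines up with the red 45 degree line of the scale, to within half of one of the scale's 5 degree divisions, and leave it standing there. Only push: do not pinch the guide bar, and do not touch the black star knob on the pivot, which sets the dial's drag. Leave the cutting head and the tiles and tools lying about as they are.

Things in the scene. Friction and masses are not known exactly. Their poses are not given: they have to be found in the camera images.
- cutter: Manual tile cutter, fixed to the bench. Origin on the bench surface below the pivot of the mitre dial; z up. Twin steel rods run along its y at x = 180 and 210 mm (tops 97 mm high) between yellow towers (115 mm high) at y = -250 and 250 mm; the bed below them, x = 110 to 280 mm, is 30 mm high. A flat wing, x = -131 to 114 and y = -125 to 125 mm, 22 mm high, carries the dial.
- mitre_dial (a joint): Setting of the mitre dial, rad: angle of its white index mark from the scale's 0 line, growing counter-clockwise seen from above; 0.785 is the red line. Starts between -0.55 and 0.40; stops at -1.0 and 1.15. A dark disc, radius 82 mm, top 32 mm above the bench, on a vertical pivot. It stays where it is left; drag 0.35 N m (about 4 N at 85 mm from the pivot, a little more when moving).
- index_mark (a point): Outer end of the white index mark on the dark dial disc (4.6 mm wide, radius 34 to 82 mm), 80 mm from the pivot. It points to the cutter's -x at setting 0 and turns with the dial.
- red_line (a point): Middle of the red 45 degree line (5.2 mm wide, radius 86 to 111 mm), 98 mm from the pivot on the cutter's -x, -y diagonal. It is on the fixed white scale plate round the dial (radius 112 mm, top 26 mm above the bench), which has black lines every 5 degrees from -60 to 60, longer every 15; the 0 line points to -x.
- guide_bar: Aluminium bar standing on the dial, turning with it: 10 mm thick, 230 mm long, 32 to 66 mm above the bench. Origin not on the bar but on the pivot, 26 mm above the bench; axes turn with the dial (at setting 0 they are the cutter's; index along -x). The bar lies along y, from -115 to 115 mm, at x = 30 mm (bare back) to 40 mm. Feet at y = -58 to -32 and 32 to 58 mm, x = 10 to 30 mm, 36 mm high.
- guide_face: Orange facing, 5 mm thick, on the guide bar's far side from the index mark: x = 40 to 45 mm in the same frame, same length and height as the bar.
- bar_right (a point): Top edge of the bar's bare back face (the side of the index mark), 95 mm along its -y half, 66 mm above the bench. Pushing the back here, towards the facing, turns the dial counter-clockwise: the setting grows.
- bar_left (a point): The same point on the +y half. Pushing the back here turns the dial clockwise: the setting falls.
- clamp_knob: Black star knob on the pivot, not to be touched: radius 18 mm, from 32 to 54 mm above the bench. Its origin is on the pivot, 26 mm above the bench.
- head_top (a point): Top of the yellow block of the cutting head, a dark carriage that slides on the guide rods near the cutter's +y end, 132 mm above the bench; its black handle leans back along the rods towards +y, past the tower, 165 mm long, rising to 210 mm above the bench. Leave it.
- offcut: Loose tile offcut 65 x 85 x 8 mm lying on the cutter's bed near its -y end. Origin: centre of the underside.
- tape_measure: Dark blue tape measure 72 x 42 x 66 mm standing on the bench. Origin: centre of the underside.
- tape_roll: Cream roll of masking tape, radius 52 mm, 38 mm high. Origin: centre of the underside.
- knife: Dark blue snap-off knife 165 mm long (along x), 16 mm high. Origin on the bench below its middle.
- scraper: Scraper with orange handle and steel blade, 220 mm long (along x), blade 100 mm wide, 22 mm high. Origin on the bench below its middle.
- tub: Jar with white lid, radius 45 mm, 85 mm high. Origin: centre of the underside.

How it is judged:
By the outcome, as a careful person would: the job done as asked, in the order asked, and still so for the second after the job is handed in, with the robot touching nothing.
It also fails if it takes over 38 s, if anything falls off the work surface, if the arm or the gripper's body presses on something with over 40 N, if the wrist force passes 120 N, or if a joint passes its speed limit or range.

## Working session

There is one attempt and no reset: what is moved stays moved. The work goes in short steps, Python scripts to look and compute and a tool call to move; the robot and the scene stay as the last step left them, time stands still between calls to the robot, and variables do not carry over. Pictures are saved under pics/ and viewed, about 8 in all and at most 12, crops included, and the job is handed in when it is done.

Besides the shell and the picture viewer there is one more tool, called after "Call:" by a JSON object that holds its "op" and its "data". servo_tool: Moves the arm, as the interface text tells. Its arguments: {"type":"object","properties":{"series":{"type":"array","items":{"type":"object","properties":{"rx":{"type":"number"},"ry":{"type":"number"},"rz":{"type":"number"},"dx":{"type":"number"},"dy":{"type":"number"},"dz":{"type":"number"},"claw":{"type":"number"}}}},"newtons":{"type":"number"}},"required":["series"]}

```bash
mkdir -p pics; cat > h.py <<'E'
import numpy as np, cv2
from plant import observe, eyes, ctrl
def K(c):
    f=240/np.tan(np.radians(c["fov_y"])/2); return np.array([[f,0,c["cx"]],[0,f,c["cy"]],[0,0,1.]])
def ray(c,uv,z):
    p=cv2.undistortPoints(np.array(uv,float).reshape(-1,1,2),K(c),np.array(c["D"],float)).reshape(-1,2)
    T=np.array(c["cam_to_world"]); d=np.c_[p,np.ones(len(p))]@T[:3,:3].T; o=T[:3,3]
    return o+d*((z-o[2])/d[:,2])[:,None]
def proj(c,P):
    T=np.linalg.inv(np.array(c["cam_to_world"])); r,_=cv2.Rodrigues(T[:3,:3])
    return cv2.projectPoints(np.array(P,float).reshape(-1,1,3),r,T[:3,3],K(c),np.array(c["D"],float))[0].reshape(-1,2)
def save(c,n): cv2.imwrite(f"pics/{n}.png",c["color"][:,:,::-1])
E
python3 - <<'E'
from h import *
o=observe();print(o)
for n in("top","side"):
    c=eyes.camera(n);save(c,n+"0");print(n,c["fov_y"],c["D"],np.round(c["cam_to_world"],3).tolist())
E
```

```text
{'clock': 0.0, 'joint_pos': array([ 1.22898958e+00,  2.38758046e-01, -1.42275200e-02,  1.31919999e+00,
       -1.66697662e-05,  1.57079057e+00]), 'joint_vel': array([-0.00082383,  0.00080106, -0.00032132, -0.00127858, -0.00057532,
        0.00161669]), 'joint_efforts': array([-8.79043855e-04, -5.38775468e+01,  3.46439016e+01,  1.86982099e-02,
       -3.31555370e-07,  2.65391719e-06]), 'tcp_pos': array([0.17584447, 0.49424783, 0.23069996]), 'tool_rot': array([-1.09923826e-04,  1.70069748e-01,  9.85431783e-01, -6.85914527e-04]), 'contact_force': array([ 0.3120177 ,  0.13945208, -0.23127493]), 'ft_torque': array([-0.00979867, -0.01963549,  0.04882889]), 'grip_width': 0.08558875894893689}
top 53.90282665621535 [-0.01784222  0.          0.          0.          0.        ] [[0.138, -0.964, 0.226, 0.281], [-0.99, -0.135, 0.025, -0.04], [0.006, -0.227, -0.974, 1.295], [0.0, 0.0, 0.0, 1.0]]
side 45.95959899974476 [-0.17118979  0.          0.          0.          0.        ] [[0.728, -0.47, 0.499, -0.387], [-0.685, -0.478, 0.55, -1.036], [-0.02, -0.742, -0.67, 1.326], [0.0, 0.0, 0.0, 1.0]]
```

View pics/top0.png

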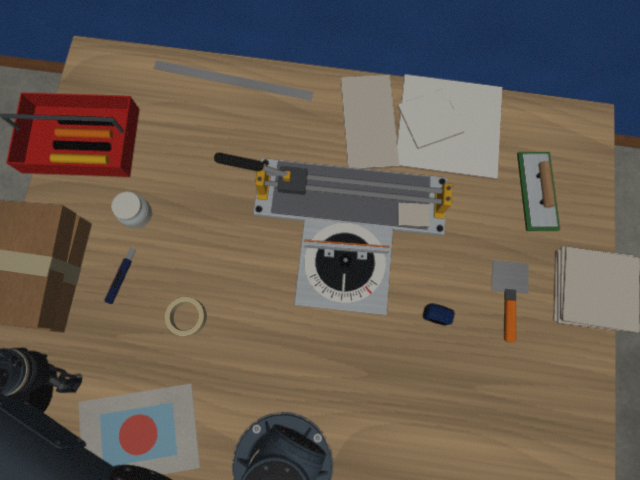

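View pics/side0.png

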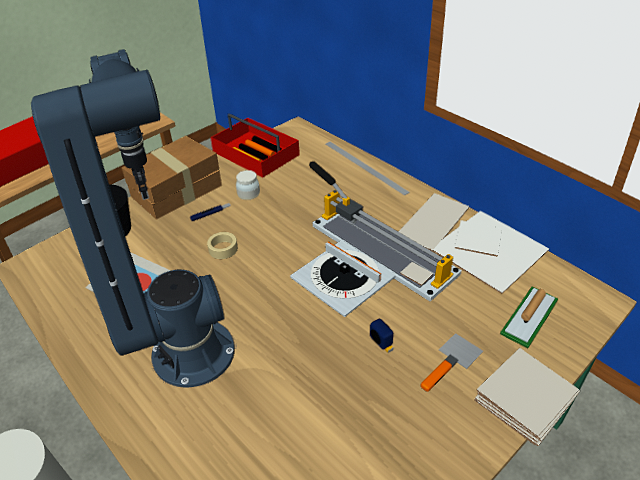

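The top view shows the dial pivot near (345,261), the index end near (344,290), the red line near (369,290), and the bar spanning about (303,243)–(388,248). The space on the robot side of the dial is clear. In the side view the dial is at about (345,278) and the red line near (346,295).

```bash
cat > m.py <<'E'
from h import *
def measure(c,roi,tag=None):
    x0,y0,x1,y1=roi; im=c["color"][y0:y1,x0:x1].astype(int); R,G,B=im[...,0],im[...,1],im[...,2]
    g=im.sum(2)/3
    out={}
    red=((R-np.maximum(G,B))*((R-G>40)&(abs(G-B)<35))).astype(float)
    ora=((R-B>60)&(G-B>15)&(R-G>20))
    dark=(g<70).astype(np.uint8)
    dark=cv2.morphologyEx(dark,cv2.MORPH_CLOSE,np.ones((5,5)))
    n,l,s,ce=cv2.connectedComponentsWithStats(dark); k=1+np.argmax(s[1:,4])
    cs=max(cv2.findContours((l==k).astype(np.uint8),0,1)[0],key=len).reshape(-1,2)
    return dict(red=red,ora=ora,disc=cs+[x0,y0],dstat=s[k])
if __name__=="__main__":
    for n,roi in(("top",(290,215,400,320)),("side",(285,225,405,320))):
        c=eyes.camera(n); m=measure(c,roi)
        x0,y0,x1,y1=roi
        cv2.imwrite(f"pics/crop_{n}.png",cv2.resize(c["color"][y0:y1,x0:x1,::-1],None,fx=6,fy=6,interpolation=cv2.INTER_CUBIC)[:600])
        v,u=np.nonzero(m["red"]>60); print(n,"red",list(zip(u+x0,v+y0)))
        P=ray(c,m["disc"],.032)
        for i in range(6):
            A=np.c_[2*P[:,:2],np.ones(len(P))]; s=np.linalg.lstsq(A,(P[:,:2]**2).sum(1),rcond=None)[0]
            r=np.sqrt(s[2]+s[0]**2+s[1]**2); e=abs(np.hypot(*(P[:,:2]-s[:2]).T)-r); P=P[e<max(2*np.median(e),.001)]
        print("circle",s[:2],r,len(P))
E
python3 m.py
```

```text
top red [(np.int64(365), np.int64(287)), (np.int64(366), np.int64(287)), (np.int64(366), np.int64(288)), (np.int64(367), np.int64(288)), (np.int64(367), np.int64(289)), (np.int64(368), np.int64(289)), (np.int64(368), np.int64(290)), (np.int64(369), np.int64(290)), (np.int64(368), np.int64(291)), (np.int64(369), np.int64(291)), (np.int64(370), np.int64(291)), (np.int64(369), np.int64(292)), (np.int64(370), np.int64(292))]
circle [ 0.5364059  -0.09029381] 0.07704501948905623 62
side red [(np.int64(356), np.int64(258)), (np.int64(361), np.int64(261)), (np.int64(344), np.int64(291)), (np.int64(345), np.int64(291)), (np.int64(344), np.int64(292)), (np.int64(345), np.int64(292)), (np.int64(346), np.int64(292)), (np.int64(345), np.int64(293)), (np.int64(345), np.int64(294)), (np.int64(345), np.int64(295)), (np.int64(345), np.int64(296)), (np.int64(346), np.int64(296)), (np.int64(345), np.int64(297)), (np.int64(346), np.int64(297))]
circle [ 0.53347047 -0.09146803] 0.07964088220298098 72
```

View pics/crop_top.png

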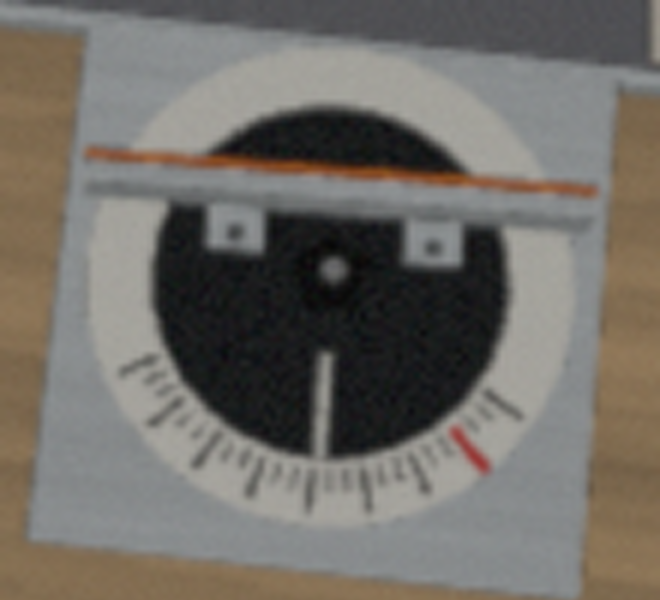

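View pics/crop_side.png

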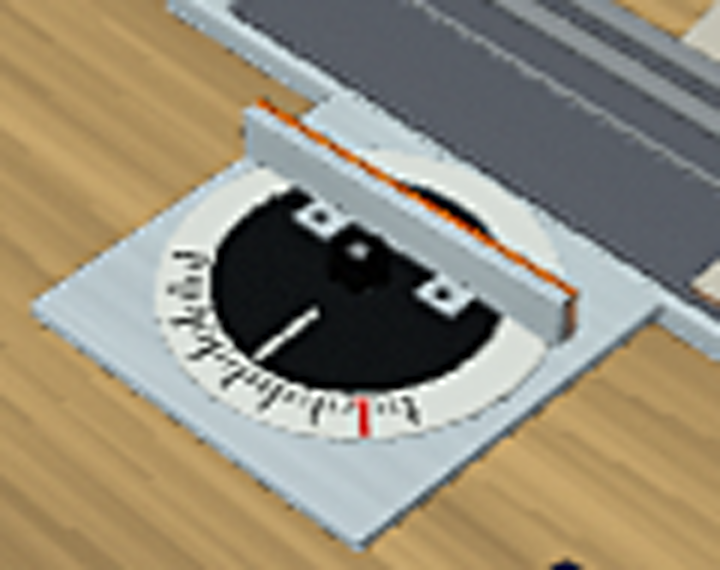

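Crops: in the top one the index mark runs from (325,352) to (321,457), the red line from (455,430) to (486,470), and the knob is at (333,268). In the side one the index runs from (317,312) to (257,358), the red line from (363,400) to (365,436), and the knob is at (358,250). The setting starts a little above 0.

```bash
python3 - <<'E'
from h import *
for n,o,d in(("top",(290,215),dict(knob=(333,268),ii=(325,352),io=(321,457),ri=(455,430),ro=(486,470),bl=(86,182),br=(590,222))),
           ("side",(285,225),dict(knob=(358,250),ii=(317,312),io=(257,358),ri=(363,400),ro=(365,436),bl=(247,108),br=(565,297)))):
    c=eyes.camera(n); z=dict(knob=.054,ii=.032,io=.032,ri=.026,ro=.026,bl=.066,br=.066)
    p={k:ray(c,[((v[0]+.5)/6-.5+o[0],(v[1]+.5)/6-.5+o[1])],z[k])[0,:2] for k,v in d.items()}
    print(n,{k:np.round(v*1000,1).tolist() for k,v in p.items()})
    a=lambda v:np.degrees(np.arctan2(v[1],v[0]))
    ri,ro,ii,io=p['ri'],p['ro'],p['ii'],p['io']
    print("red dir",a(ro-ri),"idx dir",a(io-ii),"bar dir",a(p['bl']-p['br']))
    A=np.c_[io-ii,-(ro-ri)]; t=np.linalg.solve(A,ro-io); print("pivot by lines",io+t[0]*(io-ii))
    for P in (p['knob'],):
        print("from knob: red",a((ri+ro)/2-P),np.hypot(*((ri+ro)/2-P)),"idx",a(io-P),np.hypot(*(io-P)))
E
```

```text
top {'knob': [540.0, -90.3], 'ii': [505.7, -92.4], 'io': [458.2, -96.6], 'ri': [479.5, -155.3], 'ro': [463.4, -171.2], 'bl': [561.0, 24.0], 'br': [574.1, -200.5]}
red dir -135.30127681149463 idx dir -174.99224708082113 bar dir 93.33642847555605
pivot by lines [ 0.54663862 -0.08884485]
from knob: red -133.23482485742605 0.1000340695095422 idx -175.6224268574063 0.08207334639322932
side {'knob': [539.0, -89.8], 'ii': [505.4, -92.5], 'io': [458.6, -95.1], 'ri': [481.3, -152.5], 'ro': [463.8, -171.7], 'bl': [566.2, 26.8], 'br': [583.1, -200.8]}
red dir -132.16717185357672 idx dir -176.77841040510376 bar dir 94.22976750031066
pivot by lines [ 0.5372284  -0.09067221]
from knob: red -132.59360505771284 0.09811373243636182 idx -176.25948548420664 0.08057812303124948
```

Call:
{"op": "servo_tool", "data": {"series": [{"dx": -2.83,"dy": -2.54,"claw": 0},{"dx": -2.83,"dy": -2.54,"claw": 0},{"dx": -2.83,"dy": -2.54,"claw": 0},{"dx": -2.83,"dy": -2.54,"claw": 0},{"dx": -2.83,"dy": -2.54,"claw": 0},{"dx": -2.83,"dy": -2.54,"claw": 0},{"dx": -2.83,"dy": -2.54,"claw": 0},{"dx": -2.83,"dy": -2.54,"claw": 0},{"dx": -2.83,"dy": -2.54,"claw": 0},{"dx": -2.83,"dy": -2.54,"claw": 0},{"dx": -2.83,"dy": -2.54,"claw": 0},{"dx": -2.83,"dy": -2.54,"claw": 0},{"dx": -2.83,"dy": -2.54,"claw": 0},{"dx": -2.83,"dy": -2.54,"claw": 0},{"dx": -2.83,"dy": -2.54,"claw": 0},{"dx": -2.83,"dy": -2.54,"claw": 0},{"dx": -2.83,"dy": -2.54,"claw": 0},{"dx": -2.83,"dy": -2.54,"claw": 0},{"dx": -2.83,"dy": -2.54,"claw": 0},{"dx": -2.83,"dy": -2.54,"claw": 0}]}}

```text
$.series[0]: bad value
```

Call:
{"op": "servo_tool", "data": {"series": [{"rz": -0.1},{"rz": -0.1},{"rz": -0.1},{"rz": -0.11},{},{}]}}

```text
$.series[0]: bad value
```

```bash
cat > st.py <<'E'
from h import *
from scipy.spatial.transform import Rotation as R
o=observe();q=o['tool_rot'];M=R.from_quat([*q[1:],q[0]]).as_matrix()
print(o['clock'],np.round(o['joint_pos'],2),o['tcp_pos'],'Fx',o['contact_force'],o['grip_width'],'toolx',np.degrees(np.arctan2(M[1,0],M[0,0])),M[:,2].round(3))
E
python3 st.py
```

```text
0.3 [ 1.23  0.24 -0.01  1.32 -0.    1.57] [0.17591672 0.4944377  0.23105451] Fx [-0.28550027  1.37219885  0.25886042] 0.08538211488071536 toolx 160.4154277242355 [-0.    -0.001 -1.   ]
```

Call:
{"op": "servo_tool", "data": {"series": [{"rx": 0,"ry": 0,"rz": -0.1,"dx": 0,"dy": 0,"dz": 0,"claw": 0},{"rx": 0,"ry": 0,"rz": -0.1,"dx": 0,"dy": 0,"dz": 0,"claw": 0},{"rx": 0,"ry": 0,"rz": -0.1,"dx": 0,"dy": 0,"dz": 0,"claw": 0},{"rx": 0,"ry": 0,"rz": -0.11,"dx": 0,"dy": 0,"dz": 0,"claw": 0},{"rx": 0,"ry": 0,"rz": 0,"dx": 0,"dy": 0,"dz": 0,"claw": 0}]}}

```text
clock: 0.72
tcp_pos: [0.1759, 0.4946, 0.2312]
tool_rot: [-0.0, -0.037, 0.999, -0.0]
contact_force: [-1.1, -0.0, 0.4]
grip_width: 0.0258
```

```bash
python3 st.py
```

```text
0.7167 [ 1.23  0.24 -0.01  1.32  0.    1.16] [0.17591297 0.49455136 0.23122682] Fx [-1.05572035 -0.01929359  0.39117071] 0.02578675880319807 toolx -175.80774539997532 [-0. -0. -1.]
```

Call:
{"op": "servo_tool", "data": {"series": [{"rx": 0,"ry": 0,"rz": 0,"dx": -1.57,"dy": -3.47,"dz": 0,"claw": 0},{"rx": 0,"ry": 0,"rz": 0,"dx": -1.57,"dy": -3.47,"dz": 0,"claw": 0},{"rx": 0,"ry": 0,"rz": 0,"dx": -1.57,"dy": -3.47,"dz": 0,"claw": 0},{"rx": 0,"ry": 0,"rz": 0,"dx": -1.57,"dy": -3.47,"dz": 0,"claw": 0},{"rx": 0,"ry": 0,"rz": 0,"dx": -1.57,"dy": -3.47,"dz": 0,"claw": 0},{"rx": 0,"ry": 0,"rz": 0,"dx": -1.57,"dy": -3.47,"dz": 0,"claw": 0},{"rx": 0,"ry": 0,"rz": 0,"dx": -1.57,"dy": -3.47,"dz": 0,"claw": 0},{"rx": 0,"ry": 0,"rz": 0,"dx": -1.57,"dy": -3.47,"dz": 0,"claw": 0},{"rx": 0,"ry": 0,"rz": 0,"dx": -1.57,"dy": -3.47,"dz": 0,"claw": 0},{"rx": 0,"ry": 0,"rz": 0,"dx": -1.57,"dy": -3.47,"dz": 0,"claw": 0},{"rx": 0,"ry": 0,"rz": 0,"dx": -1.57,"dy": -3.47,"dz": 0,"claw": 0},{"rx": 0,"ry": 0,"rz": 0,"dx": -1.57,"dy": -3.47,"dz": 0,"claw": 0},{"rx": 0,"ry": 0,"rz": 0,"dx": -1.57,"dy": -3.47,"dz": 0,"claw": 0},{"rx": 0,"ry": 0,"rz": 0,"dx": -1.57,"dy": -3.47,"dz": 0,"claw": 0},{"rx": 0,"ry": 0,"rz": 0,"dx": -1.57,"dy": -3.47,"dz": 0,"claw": 0},{"rx": 0,"ry": 0,"rz": 0,"dx": -1.57,"dy": -3.47,"dz": 0,"claw": 0},{"rx": 0,"ry": 0,"rz": 0,"dx": -1.57,"dy": -3.47,"dz": 0,"claw": 0},{"rx": 0,"ry": 0,"rz": 0,"dx": -1.57,"dy": -3.47,"dz": 0,"claw": 0},{"rx": 0,"ry": 0,"rz": 0,"dx": -1.57,"dy": -3.47,"dz": 0,"claw": 0},{"rx": 0,"ry": 0,"rz": 0,"dx": -1.57,"dy": -3.47,"dz": 0,"claw": 0}]}}

```text
clock: 2.38
tcp_pos: [0.537, -0.1784, 0.2313]
tool_rot: [0.0, -0.032, 0.999, -0.0]
contact_force: [0.6, 0.7, 0.5]
grip_width: -0.0001
```

Call:
{"op": "servo_tool", "data": {"series": [{"rx": 0,"ry": 0,"rz": 0,"dx": 0,"dy": 0,"dz": 3,"claw": 0},{"rx": 0,"ry": 0,"rz": 0,"dx": 0,"dy": 0,"dz": 3,"claw": 0},{"rx": 0,"ry": 0,"rz": 0,"dx": 0,"dy": 0,"dz": 3,"claw": 0},{"rx": 0,"ry": 0,"rz": 0,"dx": 0,"dy": 0,"dz": 0,"claw": 0},{"rx": 0,"ry": 0,"rz": 0,"dx": 0,"dy": 0,"dz": 0,"claw": 0}]}}

```text
clock: 2.8
tcp_pos: [0.5355, -0.1761, 0.1406]
tool_rot: [-0.002, -0.033, 0.999, 0.001]
contact_force: [-0.5, -0.2, 1.5]
grip_width: 0.0005
```

```bash
python3 st.py; python3 - <<'E'
from h import *
c=eyes.camera("side");cv2.imwrite("pics/s1.png",cv2.resize(c["color"][170:350,240:460,::-1],None,fx=3,fy=3))
E
```

```text
2.8 [-0.32  0.35 -0.09  1.13 -0.   -0.38] [ 0.53549469 -0.17611871  0.14059597] Fx [-0.47396782 -0.20021592  1.46105635] 0.00045346418874570585 toolx -176.23423966531877 [-0.003  0.001 -1.   ]
```

View pics/s1.png

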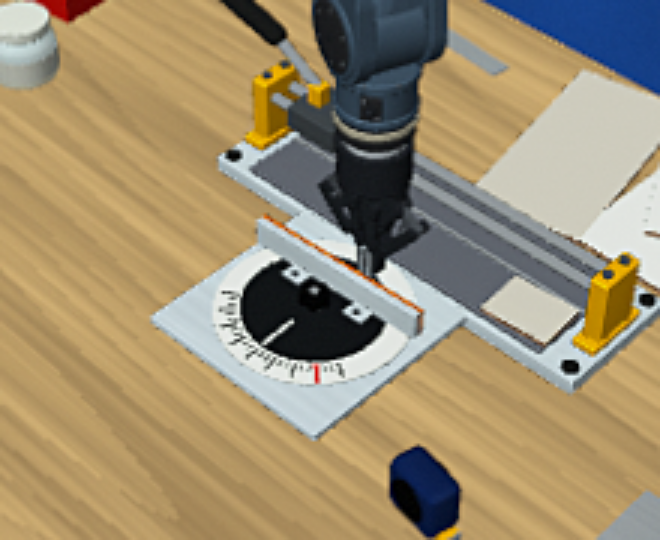

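The shut fingers hang over the dial's -y half on the robot side of the bar (tip at crop pixel 367,275), with the head and tiles clear. I'll descend to z ≈ 45 mm.

Call:
{"op": "servo_tool", "data": {"series": [{"rx": 0,"ry": 0,"rz": 0,"dx": 0,"dy": 0,"dz": 2.5,"claw": 0},{"rx": 0,"ry": 0,"rz": 0,"dx": 0,"dy": 0,"dz": 2.5,"claw": 0},{"rx": 0,"ry": 0,"rz": 0,"dx": 0,"dy": 0,"dz": 2.5,"claw": 0},{"rx": 0,"ry": 0,"rz": 0,"dx": 0,"dy": 0,"dz": 2.0,"claw": 0},{"rx": 0,"ry": 0,"rz": 0,"dx": 0,"dy": 0,"dz": 0,"claw": 0},{"rx": 0,"ry": 0,"rz": 0,"dx": 0,"dy": 0,"dz": 0,"claw": 0}]}}

```text
clock: 3.35
tcp_pos: [0.5373, -0.1765, 0.0478]
tool_rot: [0.0, -0.034, 0.999, -0.0]
contact_force: [0.6, 0.8, 0.7]
grip_width: -0.0
```

Call:
{"op": "servo_tool", "data": {"series": [{"rx": 0,"ry": 0,"rz": 0,"dx": -0.8,"dy": 0,"dz": 0,"claw": 0},{"rx": 0,"ry": 0,"rz": 0,"dx": -0.8,"dy": 0,"dz": 0,"claw": 0},{"rx": 0,"ry": 0,"rz": 0,"dx": -0.5,"dy": 0,"dz": 0,"claw": 0},{"rx": 0,"ry": 0,"rz": 0,"dx": 0,"dy": 0,"dz": 0,"claw": 0},{"rx": 0,"ry": 0,"rz": 0,"dx": 0,"dy": 0,"dz": 0,"claw": 0}]}}

```text
clock: 3.77
tcp_pos: [0.5583, -0.175, 0.0469]
tool_rot: [0.0, -0.034, 0.999, -0.0]
contact_force: [-0.5, 0.9, -0.4]
grip_width: -0.0002
```

Call:
{"op": "servo_tool", "data": {"series": [{"rx": 0,"ry": 0,"rz": 0,"dx": -0.3,"dy": 0,"dz": 0,"claw": 0},{"rx": 0,"ry": 0,"rz": 0,"dx": -0.3,"dy": 0,"dz": 0,"claw": 0},{"rx": 0,"ry": 0,"rz": -0.05,"dx": -0.43,"dy": 0.1,"dz": 0,"claw": 0},{"rx": 0,"ry": 0,"rz": -0.05,"dx": -0.43,"dy": 0.1,"dz": 0,"claw": 0},{"rx": 0,"ry": 0,"rz": -0.05,"dx": -0.43,"dy": 0.1,"dz": 0,"claw": 0},{"rx": 0,"ry": 0,"rz": 0,"dx": 0,"dy": 0,"dz": 0,"claw": 0}]}}

```text
clock: 4.27
tcp_pos: [0.5758, -0.1699, 0.0462]
tool_rot: [-0.0, -0.11, 0.994, 0.0]
contact_force: [-0.4, 0.8, -0.7]
grip_width: 0.0002
```

Call:
{"op": "servo_tool", "data": {"series": [{"rx": 0,"ry": 0,"rz": -0.05,"dx": -0.43,"dy": 0.1,"dz": 0,"claw": 0},{"rx": 0,"ry": 0,"rz": -0.05,"dx": -0.43,"dy": 0.1,"dz": 0,"claw": 0},{"rx": 0,"ry": 0,"rz": -0.05,"dx": -0.43,"dy": 0.1,"dz": 0,"claw": 0},{"rx": 0,"ry": 0,"rz": -0.05,"dx": -0.43,"dy": 0.1,"dz": 0,"claw": 0},{"rx": 0,"ry": 0,"rz": -0.05,"dx": -0.43,"dy": 0.1,"dz": 0,"claw": 0},{"rx": 0,"ry": 0,"rz": -0.05,"dx": -0.43,"dy": 0.1,"dz": 0,"claw": 0},{"rx": 0,"ry": 0,"rz": 0,"dx": 0,"dy": 0,"dz": 0,"claw": 0},{"rx": 0,"ry": 0,"rz": 0,"dx": 0,"dy": 0,"dz": 0,"claw": 0}]}}

```text
clock: 4.93
tcp_pos: [0.5979, -0.1556, 0.0461]
tool_rot: [-0.0, -0.255, 0.967, 0.0]
contact_force: [-1.5, -0.0, -1.1]
grip_width: -0.0001
```

```bash
cat > look.py <<'E'
import sys
from h import *
t=sys.argv[1]; r=[]
for n,(x0,y0,x1,y1) in(("top",(290,215,400,315)),("side",(285,230,405,315))):
    c=eyes.camera(n); r.append(cv2.resize(c["color"][y0:y1,x0:x1,::-1],(400*(x1-x0)//110 if 0 else (x1-x0)*100*6//110*110//100//1,(y1-y0)*6),interpolation=cv2.INTER_CUBIC))
cv2.imwrite(f"pics/{t}_top.png",r[0]); cv2.imwrite(f"pics/{t}_side.png",r[1])
E
sed -i 's/(400.*\/\/1,(y1-y0)\*6)/((x1-x0)*6,(y1-y0)*6)/' look.py; python3 st.py; python3 look.py a
```

```text
4.9333 [-0.25  0.51 -0.1   0.97  0.   -0.77] [ 0.59788796 -0.15563845  0.04611742] Fx [-1.52990191 -0.04685038 -1.10173975] -0.00013429961663496094 toolx -150.4435605552059 [-0.  0. -1.]
```

View pics/a_side.png

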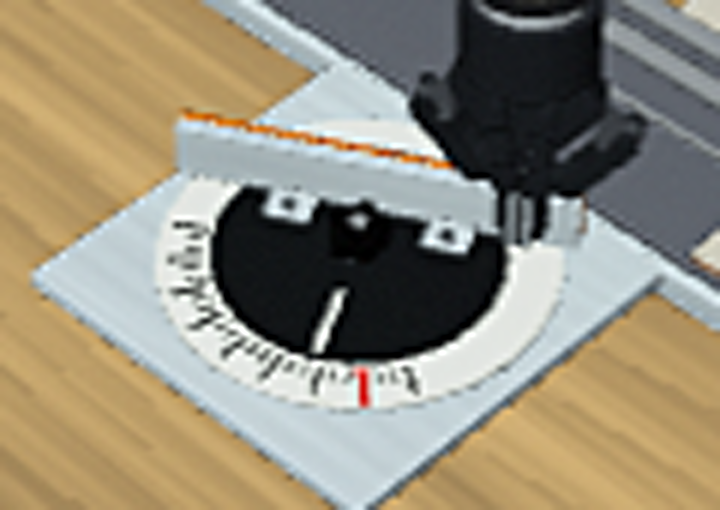

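The side crop shows the fingers flat against the bar's back near its right end. The index runs (342,292)–(319,350) and the red line (363,370)–(365,405), so roughly 15–20 degrees remain. I'll measure both by masks.

```bash
cat > ang.py <<'E'
from h import *
def pol(c,z,P=(.5395,-.090)):
    v,u=np.mgrid[215:325,285:405]; p=ray(c,np.c_[u.ravel(),v.ravel()],z)[:,:2]-P
    return np.hypot(*p.T), np.degrees(np.arctan2(-p[:,1],-p[:,0])), c["color"][215:325,285:405].reshape(-1,3).astype(float)
for n in("top","side"):
    c=eyes.camera(n); 
    r,a,C=pol(c,.026); w=np.clip(C[:,0]-C[:,1:].max(1)-30,0,None)*((r>.084)&(r<.113)&(a>30)&(a<65)); red=(w*a).sum()/w.sum(); rr=(w*r).sum()/w.sum()
    r,a,C=pol(c,.032); g=C.mean(1); m=(r>.04)&(r<.074)&(a>-15)&(a<75); w=np.clip(g-70,0,None)*m; a0=(w*a).sum()/w.sum(); w*=abs(a-a0)<8; idx=(w*a).sum()/w.sum()
    # direction fit of mark (independent of pivot)
    print(n,"red",round(red,2),round(rr*1e3,1),"idx",round(idx,2),"spread",round(np.sqrt((w*(a-idx)**2).sum()/w.sum()),2),"diff",round(red-idx,2))
E
python3 ang.py
```

```text
top red nan nan idx nan spread nan diff nan
side red 46.84 97.5 idx 29.14 spread 1.77 diff 17.7ang.py:7: RuntimeWarning: invalid value encountered in scalar divide
  r,a,C=pol(c,.026); w=np.clip(C[:,0]-C[:,1:].max(1)-30,0,None)*((r>.084)&(r<.113)&(a>30)&(a<65)); red=(w*a).sum()/w.sum(); rr=(w*r).sum()/w.sum()
ang.py:8: RuntimeWarning: invalid value encountered in scalar divide
  r,a,C=pol(c,.032); g=C.mean(1); m=(r>.04)&(r<.074)&(a>-15)&(a<75); w=np.clip(g-70,0,None)*m; a0=(w*a).sum()/w.sum(); w*=abs(a-a0)<8; idx=(w*a).sum()/w.sum()
```

Call:
{"op": "servo_tool", "data": {"series": [{"rx": 0,"ry": 0,"rz": -0.05,"dx": -0.43,"dy": 0.1,"dz": 0,"claw": 0},{"rx": 0,"ry": 0,"rz": -0.05,"dx": -0.43,"dy": 0.1,"dz": 0,"claw": 0},{"rx": 0,"ry": 0,"rz": -0.05,"dx": -0.43,"dy": 0.1,"dz": 0,"claw": 0},{"rx": 0,"ry": 0,"rz": -0.05,"dx": -0.43,"dy": 0.1,"dz": 0,"claw": 0},{"rx": 0,"ry": 0,"rz": -0.03,"dx": -0.26,"dy": 0.06,"dz": 0,"claw": 0},{"rx": 0,"ry": 0,"rz": 0,"dx": 0,"dy": 0,"dz": 0,"claw": 0},{"rx": 0,"ry": 0,"rz": 0,"dx": 0,"dy": 0,"dz": 0,"claw": 0},{"rx": 0,"ry": 0,"rz": 0,"dx": 0,"dy": 0,"dz": 0,"claw": 0}]}}

```text
clock: 5.8
tcp_pos: [0.6115, -0.1407, 0.0463]
tool_rot: [-0.0, -0.365, 0.931, 0.0]
contact_force: [-2.4, -0.7, -0.1]
grip_width: 0.0002
```

```bash
python3 ang.py 2>/dev/null; python3 st.py
```

```text
top red nan nan idx nan spread nan diff nan
side red 46.83 97.5 idx 42.71 spread 1.74 diff 4.12
5.9 [-0.23  0.52 -0.07  0.98  0.   -0.97] [ 0.61150255 -0.14074705  0.04627035] Fx [-2.84745479 -0.26736967 -0.00751534] -0.00022176314128638332 toolx -137.18684922189422 [-0.  0. -1.]
```

Call:
{"op": "servo_tool", "data": {"series": [{"rx": 0,"ry": 0,"rz": -0.03,"dx": -0.26,"dy": 0.06,"dz": 0,"claw": 0},{"rx": 0,"ry": 0,"rz": -0.03,"dx": -0.26,"dy": 0.06,"dz": 0,"claw": 0},{"rx": 0,"ry": 0,"rz": 0,"dx": -0.05,"dy": 0,"dz": 0,"claw": 0},{"rx": 0,"ry": 0,"rz": 0,"dx": 0,"dy": 0,"dz": 0,"claw": 0},{"rx": 0,"ry": 0,"rz": 0,"dx": 0,"dy": 0,"dz": 0,"claw": 0}]}}

```text
clock: 6.32
tcp_pos: [0.6146, -0.136, 0.0463]
tool_rot: [-0.0, -0.393, 0.92, 0.0]
contact_force: [-4.5, -2.7, 0.6]
grip_width: -0.0003
```

```bash
python3 ang.py 2>/dev/null; python3 st.py
```

```text
top red nan nan idx nan spread nan diff nan
side red 46.84 97.5 idx 46.29 spread 1.66 diff 0.55
6.4167 [-0.22  0.52 -0.06  0.98 -0.   -1.03] [ 0.61454558 -0.13602672  0.04623802] Fx [-4.92066928 -2.89519568  0.68752249] 9.076720849131575e-06 toolx -133.7446221292706 [-0.001 -0.    -1.   ]
```

Now retreat straight back, up, and aside so the top camera can see.

Call:
{"op": "servo_tool", "data": {"series": [{"rx": 0,"ry": 0,"rz": 0,"dx": 0.5,"dy": 0,"dz": 0,"claw": 0},{"rx": 0,"ry": 0,"rz": 0,"dx": 1.0,"dy": 0,"dz": 0,"claw": 0},{"rx": 0,"ry": 0,"rz": 0,"dx": 1.0,"dy": 0,"dz": 0,"claw": 0},{"rx": 0,"ry": 0,"rz": 0,"dx": 0,"dy": 0,"dz": 0,"claw": 0},{"rx": 0,"ry": 0,"rz": 0,"dx": 0,"dy": 0,"dz": -2,"claw": 0},{"rx": 0,"ry": 0,"rz": 0,"dx": 0,"dy": 0,"dz": -3,"claw": 0},{"rx": 0,"ry": 0,"rz": 0,"dx": 0,"dy": 0,"dz": -3,"claw": 0},{"rx": 0,"ry": 0,"rz": 0,"dx": 0,"dy": 0,"dz": -3,"claw": 0},{"rx": 0,"ry": 0,"rz": 0,"dx": 0,"dy": 0,"dz": -3,"claw": 0},{"rx": 0,"ry": 0,"rz": 0,"dx": 0,"dy": 0,"dz": -2,"claw": 0},{"rx": 0,"ry": 0,"rz": 0,"dx": 2,"dy": -2,"dz": 0,"claw": 0},{"rx": 0,"ry": 0,"rz": 0,"dx": 2.5,"dy": -2,"dz": 0,"claw": 0},{"rx": 0,"ry": 0,"rz": 0,"dx": 2.5,"dy": -2,"dz": 0,"claw": 0},{"rx": 0,"ry": 0,"rz": 0,"dx": 2.5,"dy": -2,"dz": 0,"claw": 0},{"rx": 0,"ry": 0,"rz": 0,"dx": 2.5,"dy": -2,"dz": 0,"claw": 0},{"rx": 0,"ry": 0,"rz": 0,"dx": 2.5,"dy": -2,"dz": 0,"claw": 0},{"rx": 0,"ry": 0,"rz": 0,"dx": 2.5,"dy": -2,"dz": 0,"claw": 0},{"rx": 0,"ry": 0,"rz": 0,"dx": 2.5,"dy": -2,"dz": 0,"claw": 0},{"rx": 0,"ry": 0,"rz": 0,"dx": 0,"dy": 0,"dz": 0,"claw": 0},{"rx": 0,"ry": 0,"rz": 0,"dx": 0,"dy": 0,"dz": 0,"claw": 0}]}}

```text
clock: 8.08
tcp_pos: [0.5779, -0.4074, 0.2057]
tool_rot: [0.0, -0.392, 0.92, 0.0]
contact_force: [0.2, 1.0, -0.5]
grip_width: 0.0001
```

```bash
python3 ang.py 2>/dev/null; python3 st.py; python3 look.py b; python3 -c "
from h import *
save(eyes.camera('top'),'b_full')"
```

```text
top red nan nan idx nan spread nan diff nan
side red 46.83 97.5 idx 46.29 spread 1.66 diff 0.54
8.1833 [-0.61  0.57  0.45  1.45  0.   -1.42] [ 0.57849958 -0.40517597  0.20628133] Fx [ 0.71893131 -0.33027898  0.24185405] -0.00015474377008894887 toolx -133.71829682393349 [-0.  0. -1.]
```

View pics/b_side.png

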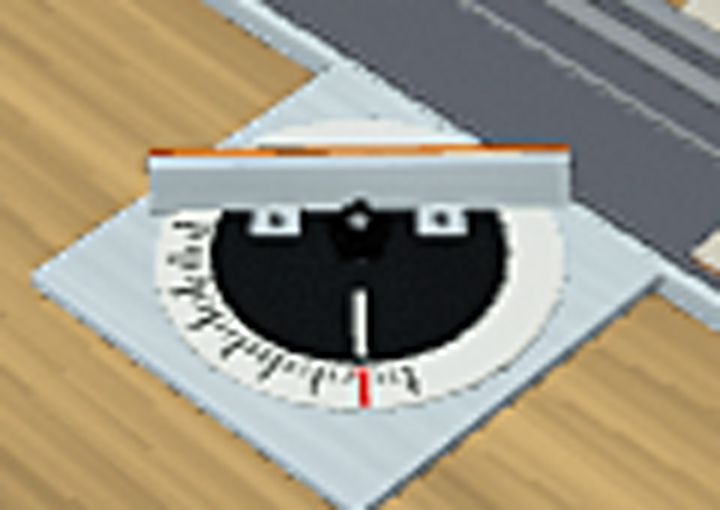

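View pics/b_full.png

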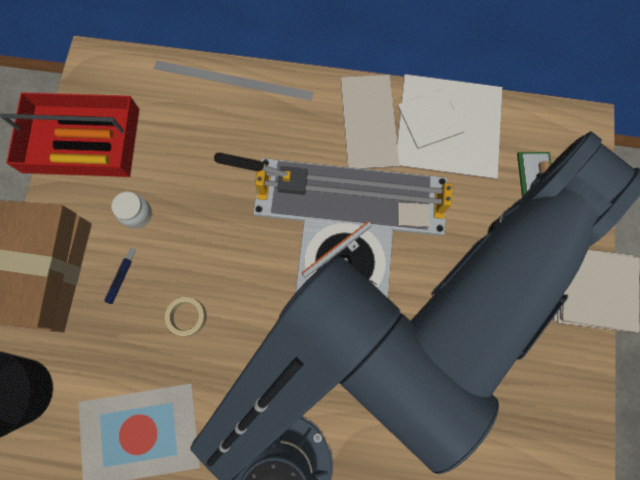

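The side crop shows the index at (360,290)–(361,355) in line with the red line at (363,370)–(365,405). Everything else visible is in place. The arm still covers the scale in the top view, but the side measurement is well inside tolerance.

```bash
python3 -c "
from plant import ctrl; print(ctrl.job_done())"
```

```text
the job is handed in; nothing more can be done
None
```

I turned the dial to the red 45° line by pushing the back of the guide bar's −y half with the closed fingertips, then backed the arm clear and handed the job in at about 8 s.

- **Setting:** the side camera put the index mark 0.54° short of the red line, against a tolerance of 2.5°. The reading was the same before and after the fingers left the bar.
- **Forces:** the readings I took while pushing stayed under about 6 N. They were close to zero once clear.
- **Checks that failed:** the top camera could not confirm the angle, because the arm blocked its view of the scale each time. The final figure rests on the side view alone, where I expect less than 1° of error from the pivot estimate.
- **Other objects:** the head, offcut, tub, knife and tape roll look unmoved in the last top picture. The arm covered the tape measure and scraper there, but it stayed well above them.

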